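# Pump up the air reservoir until its indicator pin is out

## Task

One of the two hand air pumps on the bench still has its indicator pin down in its turret. With your fingertips press that pump's black plunger all the way down and let it come fully up again, over and over, until its pin has popped fully out, and leave the plunger up. Do not touch the pins, leave the other pump, whose pin is already out, alone, and leave everything else on the bench where it lies.

Things in the scene. Friction and masses are not known exactly. Their poses are not given: they have to be found in the camera images.
- pump_a: Air pump to work: its pin is in, or less than half out. Base plate 110 x 200 x 12 mm fixed to the bench; origin: centre of its underside. z up; y runs along the 200 mm side. At y = +50 mm: upright barrel, 58 mm across, top at 99 mm, with the plunger. At y = -45 mm: grey reservoir 58 mm thick along x, and on it the pin's turret, 40 mm across, top at 102 mm. Both pumps are alike.
- pump_a_head (a point): Centre of the flat top of pump_a's plunger head: a black mushroom knob 44 mm across (flat top about 36 mm across) and 16 mm thick; 155 mm above the bench when up. Moves with the plunger.
- pump_a_plunger (a joint): pump_a's plunger, m: 0 = fully up, 0.027 = fully down (27 mm straight down). A spring returns it; pressing takes about 5 N at the top and 13 N at the bottom.
- pump_a_rise (a joint): pump_a's indicator pin, m: 0 = in, 0.036 = popped fully out. Each full plunger stroke (down to the bottom, then fully back up) ratchets the pin up by about 6 mm, on the down-stroke; it stays up between strokes. A stroke that ends more than 4 mm short of the bottom, or starts with the plunger not let up to within 4 mm of the top, may give nothing. Once it is out, further strokes do no harm.
- pump_a_pin_top (a point): Centre of the top of pump_a's indicator pin: plain steel, 16 mm across, standing 4 mm proud of its turret (110 mm above the bench) when in and 40 mm proud (146 mm above the bench) when fully out.
- pump_a_pin: The indicator pin of pump_a itself (origin on its axis, 4 mm below its top). Not to be touched.
- pump_b: The other air pump: its pin is fully out. Leave alone. Base plate 110 x 200 x 12 mm fixed to the bench; origin: centre of its underside. z up; y runs along the 200 mm side. At y = +50 mm: upright barrel, 58 mm across, top at 99 mm, with the plunger. At y = -45 mm: grey reservoir 58 mm thick along x, and on it the pin's turret, 40 mm across, top at 102 mm. Both pumps are alike.
- pump_b_head (a point): Centre of the flat top of pump_b's plunger head: a black mushroom knob 44 mm across (flat top about 36 mm across) and 16 mm thick; 155 mm above the bench when up. Moves with the plunger.
- pump_b_plunger (a joint): pump_b's plunger, m: 0 = fully up, 0.027 = fully down (27 mm straight down). A spring returns it; pressing takes about 5 N at the top and 13 N at the bottom.
- pump_b_rise (a joint): pump_b's indicator pin, m: 0 = in, 0.036 = popped fully out. Each full plunger stroke (down to the bottom, then fully back up) ratchets the pin up by about 6 mm, on the down-stroke; it stays up between strokes. A stroke that ends more than 4 mm short of the bottom, or starts with the plunger not let up to within 4 mm of the top, may give nothing. Once it is out, further strokes do no harm.
- pump_b_pin_top (a point): Centre of the top of pump_b's indicator pin: plain steel, 16 mm across, standing 4 mm proud of its turret (110 mm above the bench) when in and 40 mm proud (146 mm above the bench) when fully out.
- pump_b_pin: The indicator pin of pump_b itself (origin on its axis, 4 mm below its top). Not to be touched.
- jar: Bystander, loose: small screw-top jar, 38 mm across, 55 mm tall, standing between the two pumps. Origin: centre of its underside.
- phone: Bystander, loose: black phone 72 x 150 x 8 mm lying on the cutting mat beyond the pumps. Origin: centre of its underside.
- spool: Bystander, loose: spool of copper wire, 62 mm across, 38 mm tall, on the cutting mat. Origin: centre of its underside.
- pliers: Bystander, loose: pliers with red grips, about 185 mm long, 60 mm wide, 16 mm thick, lying on the bench to the robot's right of the pumps. Origin near the pivot, on the bench.
- screwdriver: Bystander, loose: black-handled screwdriver, 180 mm long, lying on the bench to the robot's left of the pumps. Origin: underside, mid-length.
- marker: Bystander, loose: white and black marker pen, 133 mm long, 16 mm thick, lying on the bench near the robot's base. Origin: underside, near mid-length.

How it is judged:
By the outcome, as a careful person would: the job done as asked, in the order asked, and still so for the second after the job is handed in, with the robot touching nothing.
It also fails if it takes over 51 s, if anything falls off the work surface, if the arm or the gripper's body presses on something with over 40 N, if the wrist force passes 120 N, or if a joint passes its speed limit or range.

## Robot

A 7-joint arm with a two-finger parallel gripper is mounted at the origin on the work surface. World frame = base frame: x ahead of the robot, y to its left, z up, the work surface at z = 0. Lengths are in mm, angles in rad, forces in N, time in s.
With the tool pointing down it reaches from about 400 to 900 mm from the base axis. Payload 5.6 kg.
Tool frame: the origin (TCP) lies at the very end of the fingers, on their centre line; the grasp point (between the pads) lies 19 mm behind it; z points along the fingers, y is the direction in which the jaws open and shut (so a half turn about z gives the same grasp; the last joint's range is limited). The gripper opens to 92 mm and grips with 3 to 60 N. Pads are 20 mm wide; open, the fingers measure 128 mm over their backs; the gripper's body (75 mm by 189 mm) begins 69 mm behind the grasp point.
Start: joints at [-1.219, 0.468, -0.012, 1.603, 0.006, 1.071, -0.056], TCP at [250.047, 599.989, 187.292] pointing down, gripper open.
Joint ranges: [-2.53, 2.53], [-0.31, 2.02], [-1.57, 1.55], [0.28, 2.44], [-1.29, 4.43], [0.15, 1.84], [-2.92, 2.92]. Speed limits (rad/s): [2.57, 2.57, 3.14, 3.14, 3.14, 3.14, 3.14].

## Interface

Orientations are given as a 3x3 rotation matrix whose columns are the frame's x, y, z axes.
In Python, from plant import read_state, get_image, camera_info, hand_in gives the robot as it stands.
- The arm moves only by the tool arm_command, never from a script. Its argument "targets" is a list of rows, each a list of 5 numbers: the shift along the tool's x, y, z in mm, then the turn about the tool's z in rad, then the opening, from 0 (shut) to 1 (fully open). In form: [[x, y, z, yaw, claw], ...]. A call has 1 to 5 rows; each row shifts and turns the commanded pose from where the row before left it, along the tool's axes as they then stand; what a row does not reach is not made up. A row lasts 1/12 s, in which the tool goes at most 41.7 mm and 7.16 degrees, less where a joint would pass 70% of its speed; a pose out of reach is approached as far as the arm can. A call is refused whole if a number of a shift passes 41.7 or a number of a turn 0.125, either way. A call with a gripper value outside its range is refused whole. The fingers move at their own pace and stop on an object; the grip force is fixed at half the most. Time passes only in rows, so rows that do not move let the fingers close. It gives the time, the measured TCP pose, the force and the opening at its end, in the units of the state.
- read_state(): the state, without advancing time (a new reading comes with each control period).
- get_image(name): name is "scene" or "top"; returns the picture (480x640x3 uint8, blue, green, red); there is no depth.
- camera_info(name): a dict with "camera_matrix" (3x3 intrinsics, pixels), "R" (3x3) and "t" (3): a world point X has camera coordinates R X + t. Camera axes: x right, y down, z forward; pixel columns grow to the right and rows downward; lengths in mm; the calibration is good to about 2 mm. A picture is of the moment at which its call begins. camera_info takes no time and is no camera call.
- hand_in(): hands the job in, once; it reports no verdict.
The state is a dict: "t": time; "qpos": joint angles; "dq": joint speeds; "effort": joint torques, N m; "tcp_pos": TCP position; "ee_rot": TCP orientation; "force": force on the tool from outside, world axes, zero at the start; "moment": the same for the moment, N m; "opening": opening from 0.0 (shut) to 1.0 (fully open).
Only numpy, scipy, OpenCV 4.12 (cv2) and the standard library are available. Lean on these libraries where they do the work, as an engineer would, in place of code of your own. Each camera call takes 0.05 s, during which the arm holds its last target.

## Working session

There is one attempt and no reset: what is moved stays moved. The work goes in short steps, Python scripts to look and compute and a tool call to move; the robot and the scene stay as the last step left them, time stands still between calls to the robot, and variables do not carry over. Pictures are saved under pics/ and viewed, and the job is handed in when it is done.

Besides the shell and the picture viewer there is one more tool, called after ">>>" as a command line: name --pt "numbers of a row" for each row, then --argument value for the rest. arm_command: Moves the arm, as the interface text tells. Its arguments: {"type":"object","properties":{"targets":{"type":"array","items":{"type":"array","items":{"type":"number"}}}},"required":["targets"]}

```bash
ls; mkdir -p pics; python3 - <<'E'
from plant import *
import cv2
s=read_state();print(s)
for n in("scene","top"):
    cv2.imwrite(f"pics/{n}0.png",get_image(n));c=camera_info(n);print(n,c)
E
```

```text
pics
{'t': 0.0, 'qpos': array([-1.21902286,  0.46839798, -0.01160793,  1.60362832,  0.00600849,
        1.07139738, -0.05633344]), 'dq': array([-0.00104932,  0.00104709, -0.00078844, -0.00059144, -0.00079815,
       -0.00050086, -0.00118389]), 'effort': array([ 3.43182455e-04, -5.20590949e+01, -1.22737046e-02, -2.43747711e+01,
       -5.65469032e-02,  1.74804818e-02,  1.54268901e-04]), 'tcp_pos': array([249.81138935, 599.38563679, 186.32495838]), 'ee_rot': array([[-9.23049611e-01,  3.84680507e-01, -5.69123565e-04],
       [ 3.84680906e-01,  9.23048047e-01, -1.70408097e-03],
       [-1.30198337e-04, -1.79188225e-03, -9.99998386e-01]]), 'force': array([-0.28492952, -0.51455887,  0.6227554 ]), 'moment': array([-0.03294936,  0.01303199, -0.02762952]), 'opening': 0.9982163249449674}
scene {'camera_matrix': array([[573.43919957,   0.        , 319.87335181],
       [  0.        , 573.43919957, 242.53200907],
       [  0.        ,   0.        ,   1.        ]]), 'R': array([[ 0.67761042,  0.73504184,  0.02361372],
       [ 0.42939976, -0.36937373, -0.8241231 ],
       [-0.59704268,  0.56857413, -0.56591828]]), 't': array([-373.17989613, -137.65568949, 1687.50619651])}
top {'camera_matrix': array([[549.91969662,   0.        , 324.96792036],
       [  0.        , 549.91969662, 236.86541212],
       [  0.        ,   0.        ,   1.        ]]), 'R': array([[ 0.02558684, -0.9995249 , -0.01718397],
       [-0.98796457, -0.02266031, -0.15301148],
       [ 0.15254939,  0.02089224, -0.988075  ]]), 't': array([  -7.38072796,  565.65350184, 1182.80861835])}
```

View pics/scene0.png

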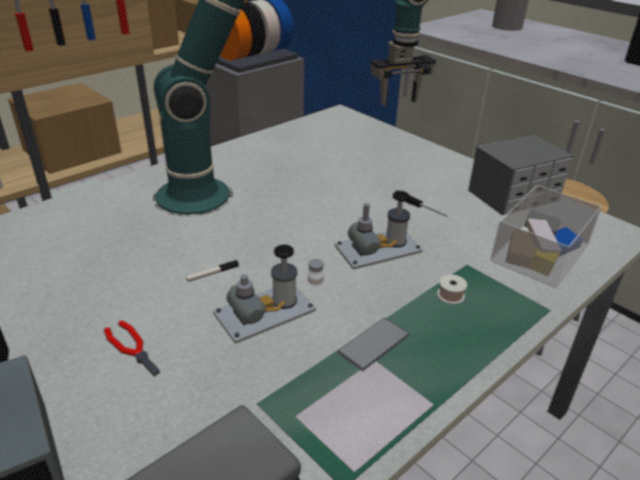

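View pics/top0.png

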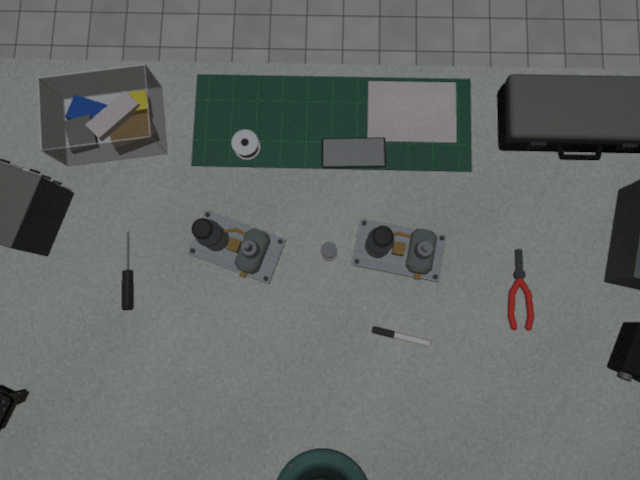

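The scene view shows the nearer pump, with its head at about (284,251), with a low pin at (244,282). The far pump's pin stands tall at (366,210). In the top view the pump to work should be the right one, with its head at about (380,236). Next I'll zoom in and measure.

```bash
cat > h.py <<'E'
import numpy as np,cv2
from plant import *
def ray(n,px):
    c=camera_info(n);K,R,t=c["camera_matrix"],np.array(c["R"]),np.array(c["t"])
    d=R.T@np.linalg.inv(K)@np.array([px[0],px[1],1.]);return -R.T@t,d/np.linalg.norm(d)
def plane(n,px,z):
    o,d=ray(n,px);return o+d*(z-o[2])/d[2]
def tri(p1,p2):
    (a,u),(b,v)=ray("scene",p1),ray("top",p2)
    s=np.linalg.lstsq(np.c_[u,-v],b-a,rcond=None)[0];P,Q=a+u*s[0],b+v*s[1]
    return (P+Q)/2,np.linalg.norm(P-Q)
def proj(n,X):
    c=camera_info(n);p=c["camera_matrix"]@(np.array(c["R"])@X+c["t"]);return p[:2]/p[2]
E
python3 - <<'E'
from h import *
a=cv2.imread("pics/scene0.png");b=cv2.imread("pics/top0.png")
A=a[180:340,200:440];B=b[200:290,340:460]
cv2.imwrite("pics/z1.png",cv2.resize(A,None,fx=3.3,fy=3.3,interpolation=cv2.INTER_CUBIC))
cv2.imwrite("pics/z2.png",cv2.resize(B,None,fx=6,fy=6,interpolation=cv2.INTER_CUBIC))
for n,im,(x0,y0,x1,y1) in(("scene",a,(260,235,310,290)),("top",b,(355,215,405,265))):
  for th in(35,45,55):
    m=(im.max(2)<th).astype(np.uint8)
    k=np.zeros_like(m);k[y0:y1,x0:x1]=m[y0:y1,x0:x1]
    N,l,s,c=cv2.connectedComponentsWithStats(k)
    for i in range(1,N):
        if s[i,4]>30:print(n,th,s[i],c[i].round(1),plane(n,c[i],150).round(1))
E
```

```text
scene 35 [276 246  16  12 123] [283.3 251. ] [ 553.6 -112.4  150. ]
scene 45 [275 246  18  12 167] [283.4 251.3] [ 554.5 -112.7  150. ]
scene 55 [275 245  18  14 182] [283.5 251.3] [ 554.7 -112.7  150. ]
top 35 [372 227  21  20  92] [382.  238.9] [ 547.6 -111.7  150. ]
top 45 [372 227  21  21 347] [382.1 236.5] [ 552.7 -111.8  150. ]
top 55 [366 226  28  32 656] [379.5 241.4] [ 542.5 -106.7  150. ]
```

View pics/z1.png

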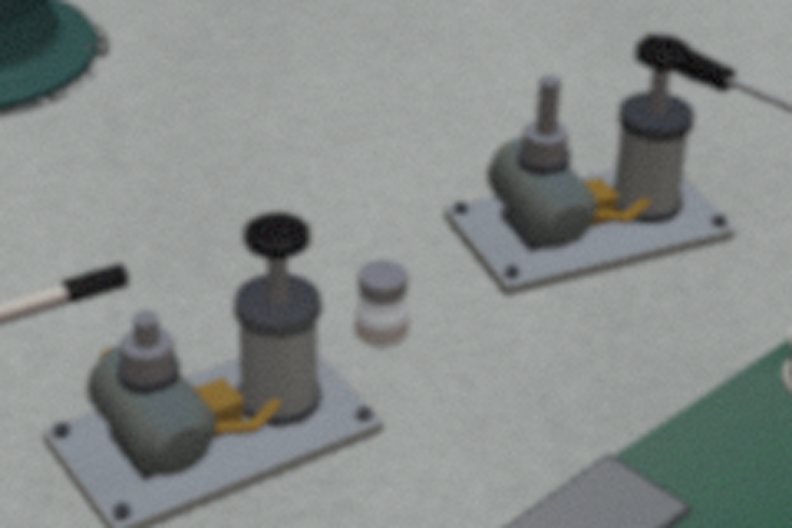

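View pics/z2.png

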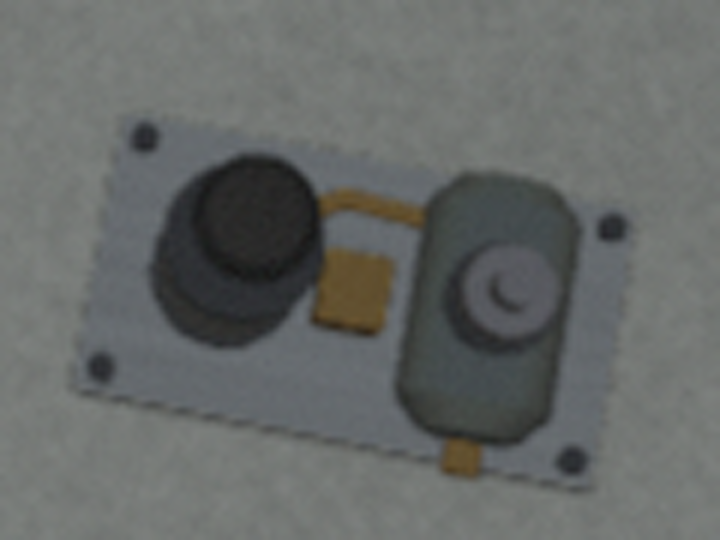

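Head at about (554,-112): the two views agree to about 2 mm at z = 150. Its pin is low, so this is pump_a. I'll rise, shut the fingers and go across.

>>> arm_command --pt "0 0 -35 0 0" --pt "-20 -20 -15 0 0" --pt "-28 -27 0 0 0" --pt "-28 -27 0 0 0" --pt "-28 -27 0 0 0"

```text
t: 0.52
tcp_pos: [307.4, 465.1, 237.1]
ee_rot: [[-0.923, 0.384, -0.0], [0.384, 0.923, -0.0], [-0.0, -0.0, -1.0]]
force: [-0.2, 0.2, 0.2]
opening: 0.658
```

>>> arm_command --pt "-28 -27 0 0 0" --pt "-28 -27 0 0 0" --pt "-28 -27 0 0 0" --pt "-28 -27 0 0 0" --pt "-28 -27 0 0 0"

```text
t: 0.93
tcp_pos: [384.7, 286.3, 237.2]
ee_rot: [[-0.923, 0.385, -0.0], [0.385, 0.923, -0.0], [0.0, -0.0, -1.0]]
force: [0.6, 0.3, 0.1]
opening: 0.297
```

>>> arm_command --pt "-28 -27 0 0 0" --pt "-28 -27 0 0 0" --pt "-28 -27 0 0 0" --pt "-28 -27 0 0 0" --pt "-28 -27 0 0 0"

```text
t: 1.35
tcp_pos: [461.9, 107.9, 237.3]
ee_rot: [[-0.923, 0.385, -0.0], [0.385, 0.923, 0.0], [0.0, 0.0, -1.0]]
force: [0.6, 0.7, 0.1]
opening: 0.004
```

>>> arm_command --pt "-28 -28 0 0 0" --pt "-28 -28 0 0 0" --pt "-28 -28 0 0 0" --pt "-28 -28 0 0 0" --pt "-28 -28 0 0 0"

```text
t: 1.77
tcp_pos: [537.3, -75.0, 237.2]
ee_rot: [[-0.923, 0.384, -0.0], [0.384, 0.923, 0.0], [0.0, 0.0, -1.0]]
force: [0.2, 0.2, 0.4]
opening: 0.006
```

>>> arm_command --pt "-20 -20 0 0 0" --pt "0 0 25 0 0" --pt "0 0 25 0 0" --pt "0 0 0 0 0"

```text
t: 2.1
tcp_pos: [544.6, -99.4, 182.8]
ee_rot: [[-0.923, 0.386, -0.008], [0.386, 0.923, 0.0], [0.008, -0.003, -1.0]]
force: [0.3, -0.1, -0.2]
opening: 0.008
```

```bash
python3 - <<'E'
from h import *
a=get_image("scene");b=get_image("top");s=read_state();print(s["t"],s["tcp_pos"],s["force"])
cv2.imwrite("pics/c1.png",np.hstack([cv2.resize(a[200:330,210:340],(390,390)),cv2.resize(b[190:290,350:450],(390,390))]))
print(proj("scene",s["tcp_pos"]),proj("top",s["tcp_pos"]))
E
```

```text
2.2 [547.26542929 -99.22755931 186.82101241] [-0.56112891  0.57808852  0.65378799]
[285.96708585 232.97733291] [377.22432598 236.17136435]
```

View pics/c1.png

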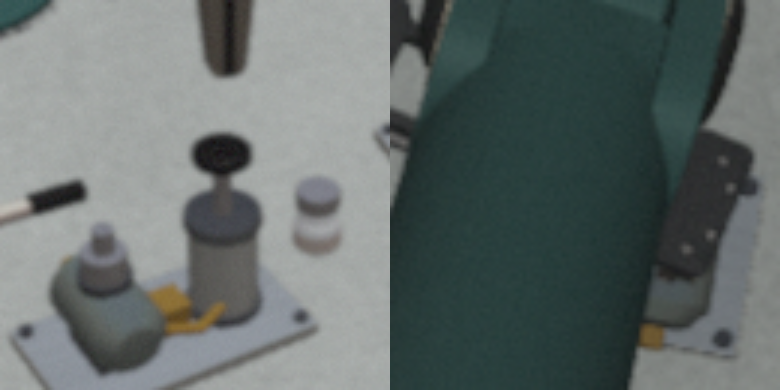

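The top view is hidden by the arm. The tip stands at (547,-99,187), about 14 mm short of the head axis, so I'll correct that and come down to just above the head.

>>> arm_command --pt "-11 -9 0 0 0" --pt "0 0 12 0 0" --pt "0 0 12 0 0" --pt "0 0 0 0 0"

```text
t: 2.53
tcp_pos: [552.9, -110.8, 161.1]
ee_rot: [[-0.923, 0.384, -0.004], [0.384, 0.923, 0.001], [0.004, -0.001, -1.0]]
force: [-0.4, 0.2, -0.7]
opening: 0.004
```

```bash
python3 - <<'E'
from h import *
a=get_image("scene");s=read_state();print(s["t"],s["tcp_pos"],s["force"])
cv2.imwrite("pics/c2.png",cv2.resize(a[200:330,210:340],(520,520)))
print(proj("scene",s["tcp_pos"]))
E
```

```text
2.5833 [ 553.33413907 -110.87917817  161.97064015] [-0.5404915  -0.11970901 -0.13054336]
[283.67157217 246.06961959]
```

View pics/c2.png

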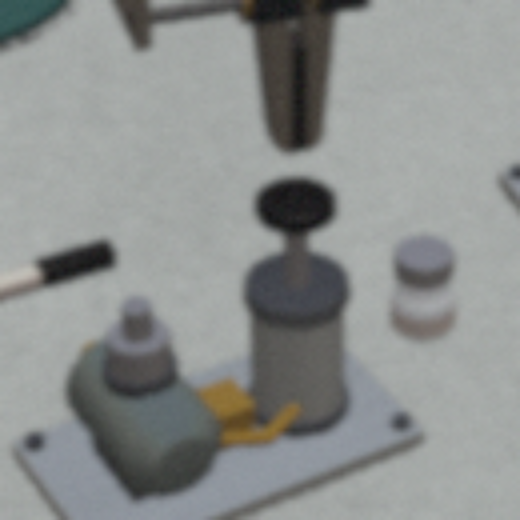

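The tip shows at about (283,237), but the reported TCP projects to (284,246). I'll check this offset with the start picture.

```bash
python3 - <<'E'
from h import *
c=np.array([249.8,599.4,186.3]);y=np.array([.385,.923,0])
for k in(-46,46):print(proj("scene",c+k*y))
a=cv2.imread("pics/scene0.png")
cv2.imwrite("pics/z3.png",cv2.resize(a[40:120,360:450],None,fx=6,fy=6))
print(proj("scene",np.array([554,-112,155.])),proj("scene",np.array([554,-112,139.])),proj("scene",np.array([553.3,-110.9,182])))
E
```

```text
[384.33391805 113.11341902]
[411.08161409 109.8945517 ]
[283.50337281 249.12706725] [283.59614483 255.30429529] [283.53652104 238.15306411]
```

View pics/z3.png

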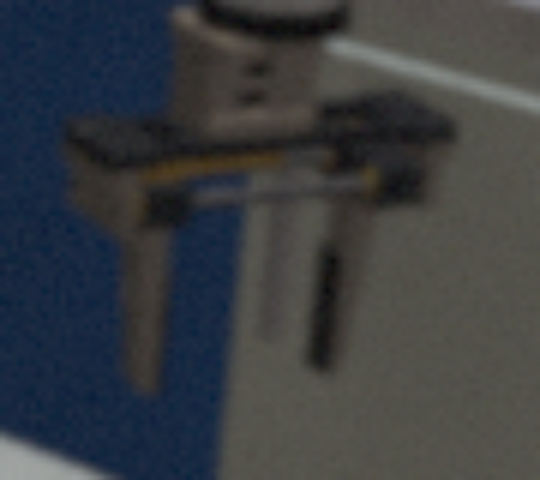

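```bash
python3 - <<'E'
from h import *
c=np.array([547.3,-99.2,186.8]);y=np.array([.385,.923,0]);x=np.array([-.923,.385,0])
for z in(275,295,315):
  for k in(-37,37):print(z,k,((proj("top",np.r_[(c-94.5*y+k*x)[:2],z])-[350,190])*3.9+[390,0]).round())
E
sleep 0
```

```text
275 -37 [731. 160.]
275 37 [669. 306.]
295 -37 [739. 153.]
295 37 [676. 302.]
315 -37 [748. 146.]
315 37 [683. 298.]
```

The offset fits tips that sit some 20 mm higher than reported, and it is the same at the start pose. I'll come down in small steps and watch the force and the picture.

>>> arm_command --pt "0 0 5 0 0" --pt "0 0 5 0 0" --pt "0 0 0 0 0"

```text
t: 2.83
tcp_pos: [554.0, -111.5, 152.4]
ee_rot: [[-0.923, 0.384, -0.001], [0.384, 0.923, 0.0], [0.001, -0.0, -1.0]]
force: [-0.8, -0.0, 0.0]
opening: 0.002
```

```bash
python3 - <<'E'
from h import *
a=get_image("scene");s=read_state();print(s["t"],s["tcp_pos"],s["force"],s["moment"])
cv2.imwrite("pics/c3.png",cv2.resize(a[200:330,210:340],(520,520)))
E
```

```text
2.8833 [ 554.25815294 -111.63990211  152.87144025] [-0.14534415 -0.53209426  0.63252051] [ 1.10180079e-02 -3.16008019e-02  3.95250637e-05]
```

View pics/c3.png

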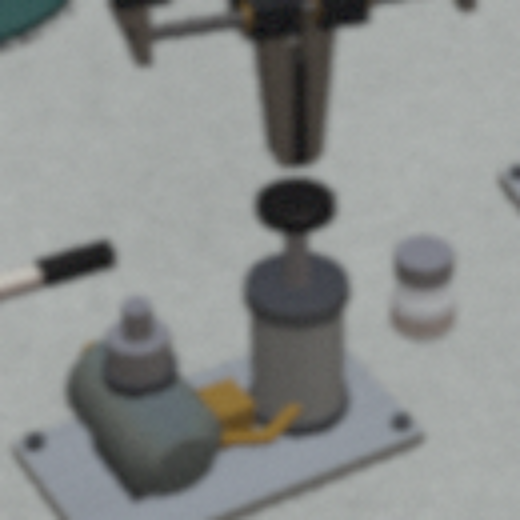

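>>> arm_command --pt "0 0 6 0 0" --pt "0 0 6 0 0" --pt "0 0 0 0 0"

```text
t: 3.13
tcp_pos: [553.8, -111.7, 140.0]
ee_rot: [[-0.923, 0.385, -0.002], [0.385, 0.923, 0.0], [0.002, -0.001, -1.0]]
force: [-0.6, 0.4, -0.6]
opening: 0.003
```

```bash
python3 - <<'E'
from h import *
a=get_image("scene");s=read_state();print(s["t"],s["tcp_pos"],s["force"],s["moment"])
cv2.imwrite("pics/c4.png",cv2.resize(a[200:330,210:340],(520,520)))
E
```

```text
3.1833 [ 554.01492615 -111.83610366  140.46174321] [-0.18732854 -0.120447   -0.29957459] [-0.05057112 -0.04012138 -0.01144155]
```

View pics/c4.png

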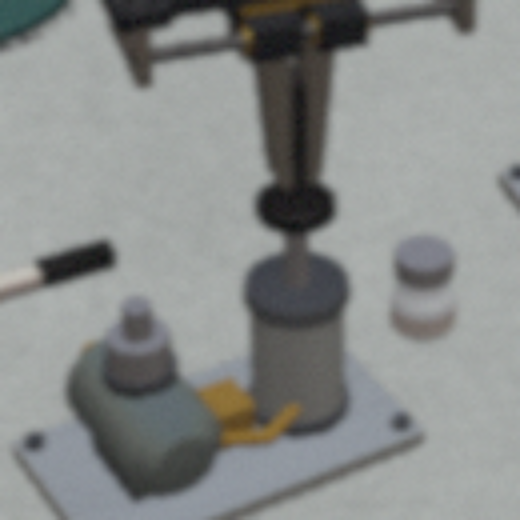

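```bash
python3 - <<'E'
from h import *
a=cv2.imread("pics/c4.png");b=cv2.imread("pics/c3.png")
f=lambda i:cv2.convertScaleAbs(cv2.resize(i[110:250,230:360],None,fx=3,fy=3),alpha=2)
cv2.imwrite("pics/c5.png",np.hstack([f(b),f(a)]))
E
```

```text
(no output)
```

View pics/c5.png

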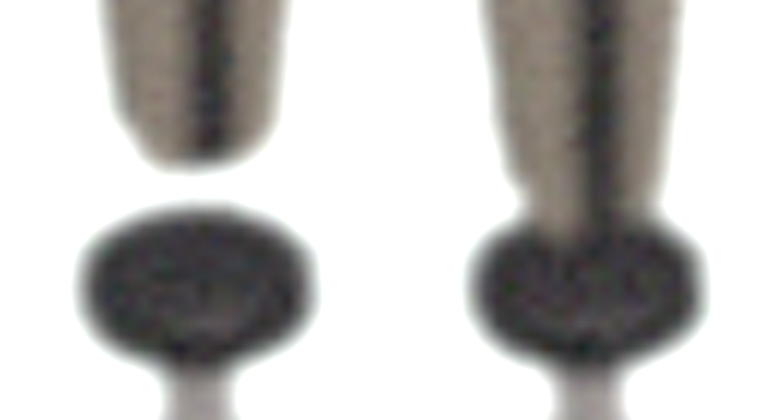

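The fingertips cover the rear part of the head's top, so they are above it and not behind it. Contact should come a few millimetres lower, so I'll carry on slowly.

>>> arm_command --pt "0 0 4 0 0" --pt "0 0 4 0 0" --pt "0 0 0 0 0"

```text
t: 3.43
tcp_pos: [554.1, -111.8, 132.5]
ee_rot: [[-0.923, 0.385, -0.001], [0.385, 0.923, 0.0], [0.001, -0.0, -1.0]]
force: [-0.3, -0.1, 1.1]
opening: 0.006
```

```bash
python3 - <<'E'
from h import *
a=get_image("scene");s=read_state();print(s["t"],s["tcp_pos"],s["force"],s["moment"])
f=lambda i:cv2.convertScaleAbs(cv2.resize(i[220:310,230:330],None,fx=6,fy=6,interpolation=2),alpha=2)
cv2.imwrite("pics/c6.png",f(a))
E
```

```text
3.4833 [ 554.27498112 -111.92968262  132.7942451 ] [-1.04947949 -0.62694751 -0.21804652] [0.0135628  0.03601282 0.01872645]
```

View pics/c6.png

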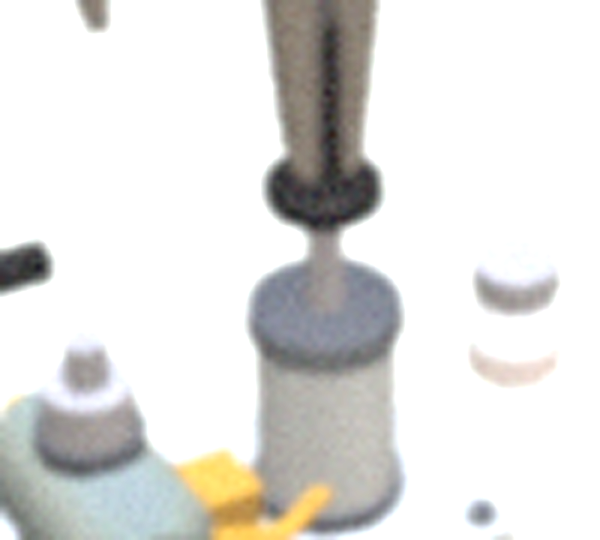

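>>> arm_command --pt "0 0 3 0 0" --pt "0 0 3 0 0" --pt "0 0 0 0 0"

```text
t: 3.73
tcp_pos: [554.9, -112.0, 127.3]
ee_rot: [[-0.923, 0.385, 0.001], [0.385, 0.923, -0.0], [-0.001, 0.0, -1.0]]
force: [-0.5, 0.2, 3.7]
opening: -0.001
```

>>> arm_command --pt "0 0 3 0 0" --pt "0 0 3 0 0" --pt "0 0 0 0 0"

```text
t: 3.98
tcp_pos: [554.9, -112.0, 121.6]
ee_rot: [[-0.923, 0.385, 0.001], [0.385, 0.923, 0.0], [-0.001, 0.0, -1.0]]
force: [-1.2, 0.4, 4.7]
opening: 0.002
```

```bash
python3 - <<'E'
from h import *
a=get_image("scene");s=read_state();print(s["t"],s["tcp_pos"],s["force"],s["moment"])
f=lambda i:cv2.convertScaleAbs(cv2.resize(i[220:310,230:330],None,fx=6,fy=6,interpolation=2),alpha=2)
cv2.imwrite("pics/c7.png",f(a))
E
```

```text
4.0333 [ 554.90979276 -112.01038623  121.79016694] [-1.9621333   0.61828467  5.48751718] [ 0.07769883  0.25611581 -0.00129773]
```

View pics/c7.png

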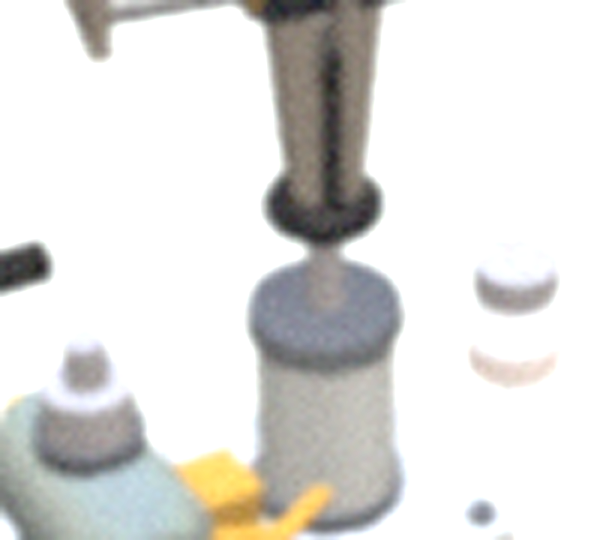

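The head now goes down with the fingers: contact came at a reading of about 129, with 5 N. The bottom should be near 102, so I'll carry on down and feel for it.

>>> arm_command --pt "0 0 6 0 0" --pt "0 0 6 0 0" --pt "0 0 3 0 0" --pt "0 0 0 0 0"

```text
t: 4.37
tcp_pos: [555.1, -112.0, 107.1]
ee_rot: [[-0.923, 0.385, 0.001], [0.385, 0.923, 0.0], [-0.001, 0.001, -1.0]]
force: [-2.5, 1.0, 10.1]
opening: 0.003
```

>>> arm_command --pt "0 0 3 0 0" --pt "0 0 1 0 0" --pt "0 0 0 0 0"

```text
t: 4.62
tcp_pos: [555.1, -112.1, 103.6]
ee_rot: [[-0.923, 0.385, 0.001], [0.385, 0.923, 0.0], [-0.001, 0.001, -1.0]]
force: [-3.5, 0.2, 10.4]
opening: 0.006
```

>>> arm_command --pt "0 0 2 0 0" --pt "0 0 1 0 0" --pt "0 0 0 0 0"

```text
t: 4.87
tcp_pos: [555.1, -112.0, 101.1]
ee_rot: [[-0.923, 0.385, 0.001], [0.385, 0.923, 0.001], [-0.001, 0.001, -1.0]]
force: [-4.4, 0.5, 14.2]
opening: 0.005
```

>>> arm_command --pt "0 0 2 0 0" --pt "0 0 0 0 0"

```text
t: 5.03
tcp_pos: [555.2, -112.0, 101.0]
ee_rot: [[-0.923, 0.385, 0.001], [0.385, 0.923, 0.002], [-0.001, 0.002, -1.0]]
force: [-9.6, 3.5, 28.5]
opening: 0.006
```

I'm on the bottom stop at a reading of 101: the force jumped to 28 N with no further travel. Now up, and look.

>>> arm_command --pt "0 0 -12 0 0" --pt "0 0 -12 0 0" --pt "0 0 -12 0 0" --pt "0 0 0 0 0"

```text
t: 5.37
tcp_pos: [556.1, -112.3, 135.5]
ee_rot: [[-0.923, 0.385, 0.004], [0.385, 0.923, -0.0], [-0.004, 0.001, -1.0]]
force: [0.1, -0.6, 0.2]
opening: 0.003
```

```bash
cat > look.py <<'E'
from h import *
import sys
a=get_image("scene");s=read_state();print(s["t"],s["tcp_pos"],s["force"])
cv2.imwrite(sys.argv[1],cv2.convertScaleAbs(cv2.resize(a[220:310,230:330],None,fx=6,fy=6,interpolation=2),alpha=1.5))
E
python3 look.py pics/d1.png
```

```text
5.4167 [ 555.29848364 -112.01976115  134.17524976] [-0.01547148 -0.6744024  -0.10129222]
```

View pics/d1.png

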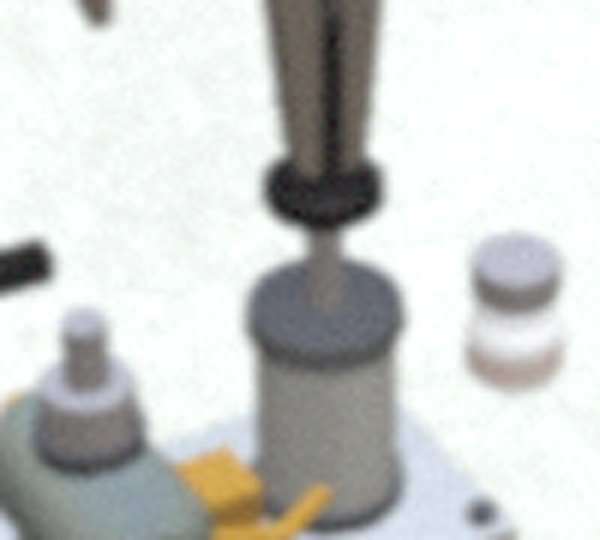

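The pin rose, and the plunger is back up with 0 N. On to the repeated strokes.

>>> arm_command --pt "0 0 12 0 0" --pt "0 0 12 0 0" --pt "0 0 11 0 0" --pt "0 0 0 0 0"

```text
t: 5.75
tcp_pos: [556.3, -112.2, 100.9]
ee_rot: [[-0.923, 0.385, 0.003], [0.385, 0.923, 0.002], [-0.002, 0.002, -1.0]]
force: [-7.2, 2.4, 33.3]
opening: 0.005
```

>>> arm_command --pt "0 0 -12 0 0" --pt "0 0 -12 0 0" --pt "0 0 -11 0 0" --pt "0 0 0 0 0"

```text
t: 6.08
tcp_pos: [555.0, -112.1, 133.6]
ee_rot: [[-0.923, 0.385, 0.001], [0.385, 0.923, -0.0], [-0.001, 0.0, -1.0]]
force: [1.1, 0.4, -0.2]
opening: 0.008
```

>>> arm_command --pt "0 0 12 0 0" --pt "0 0 12 0 0" --pt "0 0 11 0 0" --pt "0 0 0 0 0"

```text
t: 6.42
tcp_pos: [555.8, -112.2, 100.9]
ee_rot: [[-0.923, 0.385, 0.002], [0.385, 0.923, 0.002], [-0.001, 0.002, -1.0]]
force: [-9.4, 2.5, 38.8]
opening: 0.003
```

>>> arm_command --pt "0 0 -12 0 0" --pt "0 0 -12 0 0" --pt "0 0 -11 0 0" --pt "0 0 0 0 0"

```text
t: 6.75
tcp_pos: [554.5, -112.0, 133.0]
ee_rot: [[-0.923, 0.385, -0.0], [0.385, 0.923, 0.0], [0.0, 0.0, -1.0]]
force: [-0.5, -0.7, 0.2]
opening: 0.003
```

>>> arm_command --pt "0 0 12 0 0" --pt "0 0 12 0 0" --pt "0 0 11 0 0" --pt "0 0 0 0 0"

```text
t: 7.08
tcp_pos: [555.3, -112.1, 100.8]
ee_rot: [[-0.923, 0.385, 0.001], [0.385, 0.923, 0.002], [0.0, 0.002, -1.0]]
force: [-9.6, 2.9, 42.4]
opening: 0.007
```

>>> arm_command --pt "0 0 -12 0 0" --pt "0 0 -12 0 0" --pt "0 0 -11 0 0" --pt "0 0 0 0 0"

```text
t: 7.42
tcp_pos: [554.3, -111.9, 132.7]
ee_rot: [[-0.923, 0.385, -0.0], [0.385, 0.923, 0.0], [0.0, -0.0, -1.0]]
force: [0.1, 1.0, -0.2]
opening: 0.006
```

```bash
python3 look.py pics/d2.png
```

```text
7.4667 [ 553.46588827 -111.68285589  131.66225524] [-0.28373459  0.41146117 -0.27369562]
```

View pics/d2.png

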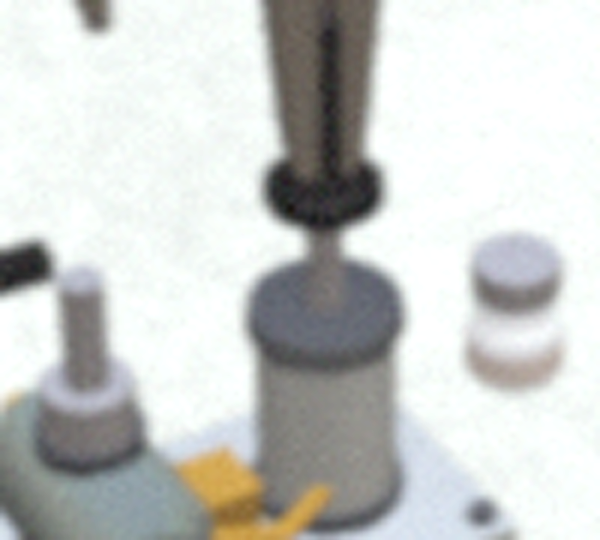

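After four strokes the pin top is at row 270, up from 310 after the first, so it gains about 14 rows a stroke. I'll do more, starting each a little higher.

>>> arm_command --pt "0 0 -2 0 0" --pt "0 0 12 0 0" --pt "0 0 12 0 0" --pt "0 0 11 0 0" --pt "0 0 0 0 0"

```text
t: 7.88
tcp_pos: [554.7, -111.9, 101.0]
ee_rot: [[-0.923, 0.385, -0.0], [0.385, 0.923, 0.001], [0.001, 0.001, -1.0]]
force: [-5.4, 1.1, 23.3]
opening: 0.004
```

>>> arm_command --pt "0 0 -12 0 0" --pt "0 0 -12 0 0" --pt "0 0 -12 0 0" --pt "0 0 0 0 0"

```text
t: 8.22
tcp_pos: [555.1, -112.2, 136.8]
ee_rot: [[-0.923, 0.385, 0.001], [0.385, 0.923, -0.0], [-0.001, 0.0, -1.0]]
force: [-0.4, -0.3, -0.1]
opening: 0.007
```

>>> arm_command --pt "0 0 12 0 0" --pt "0 0 12 0 0" --pt "0 0 11 0 0" --pt "0 0 0 0 0"

```text
t: 8.55
tcp_pos: [555.9, -112.2, 101.3]
ee_rot: [[-0.923, 0.385, 0.002], [0.385, 0.923, 0.0], [-0.002, 0.001, -1.0]]
force: [-0.6, -0.3, 11.5]
opening: 0.007
```

>>> arm_command --pt "0 0 -12 0 0" --pt "0 0 -12 0 0" --pt "0 0 -12 0 0" --pt "0 0 0 0 0"

```text
t: 8.88
tcp_pos: [554.6, -112.0, 137.2]
ee_rot: [[-0.923, 0.385, -0.0], [0.385, 0.923, 0.0], [0.0, 0.0, -1.0]]
force: [0.4, -0.7, 0.3]
opening: 0.003
```

```bash
python3 look.py pics/d3.png
```

```text
8.9333 [ 553.81817861 -111.78243886  136.1986929 ] [-0.3316781   0.08261796 -0.69915683]
```

>>> arm_command --pt "0 0 12 0 0" --pt "0 0 12 0 0" --pt "0 0 11 0 0" --pt "0 0 0 0 0"

```text
t: 9.27
tcp_pos: [555.0, -112.0, 101.5]
ee_rot: [[-0.923, 0.385, 0.0], [0.385, 0.923, 0.0], [0.0, 0.0, -1.0]]
force: [-1.0, 2.1, 10.0]
opening: 0.004
```

>>> arm_command --pt "0 0 -12 0 0" --pt "0 0 -12 0 0" --pt "0 0 -12 0 0" --pt "0 0 0 0 0"

```text
t: 9.6
tcp_pos: [554.6, -112.0, 138.4]
ee_rot: [[-0.923, 0.385, 0.0], [0.385, 0.923, 0.0], [-0.0, 0.0, -1.0]]
force: [0.2, 0.4, -0.8]
opening: 0.003
```

```bash
python3 look.py pics/d4.png; python3 -c "
import cv2,numpy as np
cv2.imwrite('pics/d5.png',np.hstack([cv2.imread('pics/d3.png')[:,:380],cv2.imread('pics/d4.png')[:,:380]]))"
```

```text
9.65 [ 553.99266799 -111.79158033  137.42208834] [0.03978237 0.43795273 0.10116273]
```

View pics/d5.png

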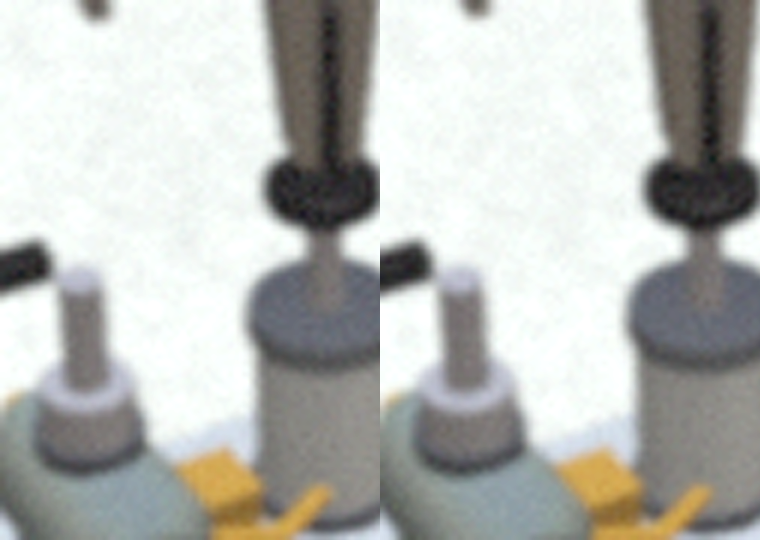

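The pin top stays at about row 268 over the last strokes, so it looks to be at its stop. I'll check its height, do two firm strokes, and compare.

>>> arm_command --pt "0 0 12 0 0" --pt "0 0 12 0 0" --pt "0 0 12 0 0" --pt "0 0 3 0 0" --pt "0 0 0 0 0"

```text
t: 10.07
tcp_pos: [555.2, -112.0, 100.9]
ee_rot: [[-0.923, 0.385, 0.001], [0.385, 0.923, 0.002], [-0.0, 0.002, -1.0]]
force: [-6.5, 2.0, 29.1]
opening: 0.002
```

>>> arm_command --pt "0 0 -13 0 0" --pt "0 0 -13 0 0" --pt "0 0 -13 0 0" --pt "0 0 0 0 0"

```text
t: 10.4
tcp_pos: [554.9, -112.0, 138.3]
ee_rot: [[-0.923, 0.385, 0.001], [0.385, 0.923, -0.0], [-0.001, 0.0, -1.0]]
force: [0.5, 0.1, -0.0]
opening: 0.007
```

>>> arm_command --pt "0 0 12 0 0" --pt "0 0 12 0 0" --pt "0 0 12 0 0" --pt "0 0 3 0 0" --pt "0 0 0 0 0"

```text
t: 10.82
tcp_pos: [555.6, -112.1, 100.9]
ee_rot: [[-0.923, 0.385, 0.002], [0.385, 0.923, 0.001], [-0.001, 0.002, -1.0]]
force: [-7.0, 2.8, 32.7]
opening: 0.006
```

>>> arm_command --pt "0 0 -13 0 0" --pt "0 0 -13 0 0" --pt "0 0 -20 0 0" --pt "0 0 -35 0 0" --pt "0 0 -35 0 0"

```text
t: 11.23
tcp_pos: [552.2, -111.3, 212.0]
ee_rot: [[-0.923, 0.385, -0.008], [0.385, 0.923, 0.0], [0.007, -0.003, -1.0]]
force: [0.9, -0.6, 0.7]
opening: 0.004
```

>>> arm_command --pt "25 25 -15 0 0" --pt "28 28 0 0 0" --pt "28 28 0 0 0" --pt "28 28 0 0 0" --pt "28 28 0 0 0"

```text
t: 11.65
tcp_pos: [478.3, 68.8, 227.1]
ee_rot: [[-0.923, 0.384, -0.004], [0.384, 0.923, -0.001], [0.004, -0.003, -1.0]]
force: [0.7, -0.3, 0.0]
opening: 0.003
```

>>> arm_command --pt "28 28 0 0 0" --pt "28 28 0 0 0" --pt "28 28 0 0 0" --pt "28 28 0 0 0" --pt "0 0 0 0 0"

```text
t: 12.07
tcp_pos: [415.4, 220.7, 226.9]
ee_rot: [[-0.928, 0.374, -0.006], [0.374, 0.928, 0.0], [0.005, -0.002, -1.0]]
force: [0.3, -0.1, -0.1]
opening: 0.006
```

```bash
python3 look.py pics/e1.png; python3 - <<'E'
from h import *
a=get_image("scene");b=get_image("top");cv2.imwrite("pics/e2.png",a);cv2.imwrite("pics/e3.png",b)
p=plane("top",(425.3,248.3),114);print(p, np.hypot(*(p[:2]-[554,-112])))
for z in (102,110,146):print(z,(proj("scene",np.r_[p[:2],z])-[230,220])*6)
E
```

```text
12.1167 [417.20084944 216.95949926 226.97453517] [ 0.6384871  -0.52999488 -0.88684353]
[ 535.44074666 -205.10836904  114.        ] 94.9400561952924
102 [ 81.68993685 377.24665412]
110 [ 80.49433338 359.08937097]
146 [ 74.99947494 275.64054919]
```

View pics/e1.png

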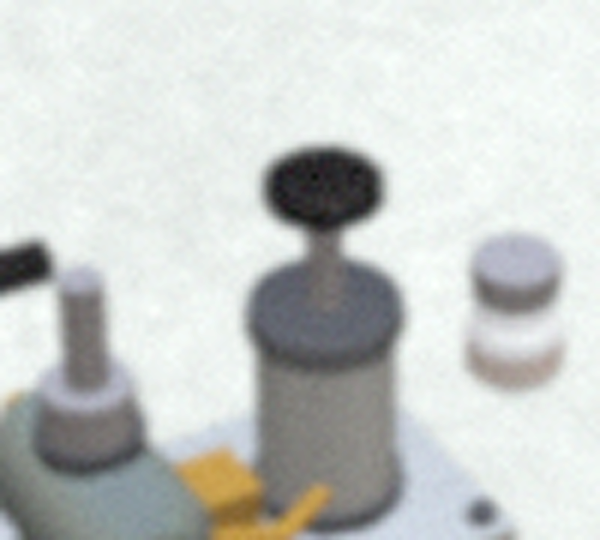

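View pics/e2.png

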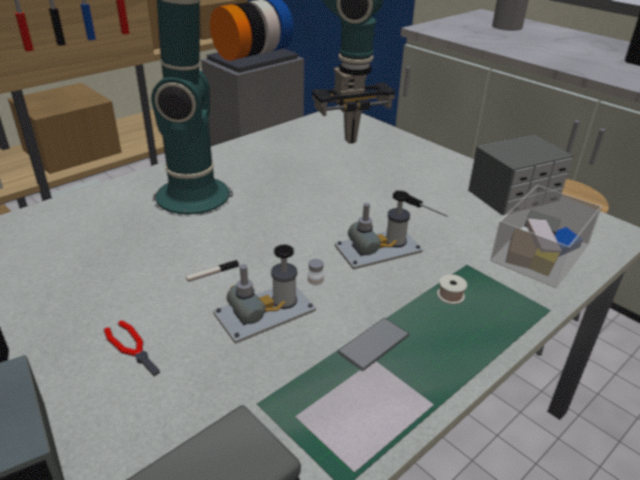

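View pics/e3.png

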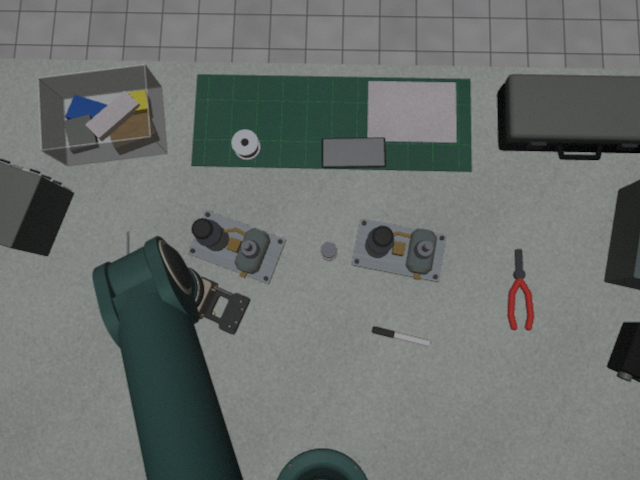

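The pin's top centre is at row ~278 in the zoom, against 276 predicted for z = 146 (fully out) and 359 for pin in. The head is up, the bystanders look unmoved, and the arm is clear. Handing in.

```bash
python3 -c "
from plant import *
print(hand_in())"
```

```text
the job is handed in; nothing more can be done
None
```

I worked pump_a, the right-hand pump, with nine plunger strokes using the shut fingertips. Its pin is now out, and I handed the job in at about 12 s of the 51 s allowed.

**Last checks:**
- **Pin:** its top sits within about half a pixel of where a fully-out pin (146 mm) should appear, which is about 1 mm. It stopped rising after the fourth stroke, which suggests it started partly out.
- **Plunger:** it is fully up, with the arm clear and no contact force.
- **Everything else:** the other pump, the jar and the loose items look unmoved. The arm hides part of the screwdriver in the last top view, but the scene view shows it in place. I compared these by eye only.

**What disagreed:**
- **Fingertip height:** the fingertips showed about 20 mm higher in the scene camera than the reported TCP. Contact came at a reading of about 129 mm instead of 155 mm. I found the head and the bottom stop by slow approach and force, and never learned the cause of the offset.
- **Forces:** the strokes on the bottom stop pressed with up to about 42 N at the fingertips, with the wrist limit at 120 N. Strokes 6 and 7 showed only 10–12 N and may have ended slightly short of the stop. The last two, at about 30 N, did reach it.

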